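# Unlock a powered-off microcentrifuge with its release key and hold the lid at balance

## Robot

A 6-joint arm with a two-finger parallel gripper is mounted at the origin on the work surface. World frame = base frame: x ahead of the robot, y to its left, z up, the work surface at z = 0. Lengths are in mm, angles in rad, forces in N, time in s.
With the tool pointing down it reaches from about 275 to 825 mm from the base axis. Payload 5.2 kg.
Tool frame: the origin (TCP) lies midway between the tips of the shut fingers; the grasp point (between the pads) lies 19 mm behind it (robot.hold_point_z is the distance from the TCP to the grasp point, in mm); y points along the fingers, z is the direction in which the jaws open and shut, and the axes are right-handed (so a half turn about y gives the same grasp; the last joint's range is limited). The gripper opens to 93 mm and grips with 3 to 60 N. Pads are 15 mm wide; open, the fingers measure 128 mm over their backs; the gripper's body (75 mm by 188 mm) begins 65 mm behind the grasp point.
Start: joints at [1.026, 0.259, 1.535, -0, 1.348, -0.203], TCP at [184.329, 518.197, 218.653] pointing down, gripper open.
Joint ranges: [-3.14, 3.14], [-0.91, 2.08], [0.19, 2.58], [-1.22, 4.36], [0.22, 2.71], [-3.12, 3.12]. Speed limits (rad/s): [2.57, 2.57, 3.14, 3.14, 3.14, 3.14].

## Interface

Orientations are given as a unit quaternion [w, x, y, z].
In Python, from station import robot gives the robot as it stands. The module is installed in compiled form; this text tells all that it offers.
- The arm moves only by the shell command python3 -m pendant 'ROWS'. ROWS is JSON, a list of rows, each a list of 3 entries, a list of its own where there are three numbers: the shift along the tool's x, y, z in units of 30 mm (1.0 is 30 mm), then the turn, a rotation vector about the tool's x, y, z in units of 0.08 rad (1.0 is 0.08 rad), then the closure, from 0 (fully open) to 1 (shut). A call has 1 to 10 rows; each row shifts and turns the commanded pose from where the row before left it, along the tool's axes as they then stand; what a row does not reach is not made up. A row lasts 1/12 s, in which the tool goes at most 41.7 mm and 7.16 degrees, less where a joint would pass 70% of its speed; a pose out of reach is approached as far as the arm can. A call with a number of a shift or a turn outside -1 to 1 is refused whole. A call with a gripper value outside its range is refused whole. The fingers move at their own pace and stop on an object; the grip force is fixed at half the most. Time passes only in rows, so rows that do not move let the fingers close. It gives the time, the measured TCP pose, the force and the opening at its end, in the units of the state.
- robot.read_state(): the state, without advancing time (a new reading comes with each control period).
- robot.grab_frame(name): name is "scene" or "top" or "wrist"; returns the picture (480x640x3 uint8, red, green, blue); there is no depth.
- robot.get_calibration(name): a dict with "fovy" (degrees; the focal length in pixels is half the picture's height over the tangent of half this angle, whatever the lens; pixels are square), "cx", "cy" (the principal point, pixels), "R" (3x3) and "t" (3): a world point X has camera coordinates R X + t. Camera axes: x right, y down, z forward; pixel columns grow to the right and rows downward; lengths in mm; the calibration is good to about 2 mm. A picture is of the moment at which its call begins: read the wrist's pose just before it. get_calibration takes no time and is no camera call; for the wrist camera it gives the pose at the moment of the call.
- robot.finish_job(): hands the job in, once; it reports no verdict.
The state is a dict: "time_s": time; "joint_pos": joint angles; "joint_vel": joint speeds; "joint_torque": joint torques, N m; "position": TCP position; "ee_rot": TCP orientation; "force": force on the tool from outside, world axes, zero at the start; "moment": the same for the moment, N m; "finger_gap": finger opening in mm.
Only numpy, scipy, OpenCV 4.12 (cv2) and the standard library are available. Lean on these libraries where they do the work, as an engineer would, in place of code of your own. Each camera call takes 0.05 s, during which the arm holds its last target.

## Task

The power is off and the bench centrifuge has locked itself shut with samples inside, so take the red-handled release key from the grey tool block, push its blade fully home into the red-edged slot beside the lid and leave it in there. The lid's stay is broken: raise the lid by its black bar handle to its balance point, where it would fall neither shut nor backwards, without letting it drop or go over backwards on the way, and finish still gripping the handle and holding it at that point, so that I can reach in with both hands. Do not force the lid while it is locked, and leave the other things on the bench where they stand.

Things in the scene. Friction and masses are not known exactly. Their poses are not given: they have to be found in the camera images.
- centrifuge: White bench microcentrifuge standing on the bench, 265 mm deep (x), 260 mm wide (y); its flat top deck is 110 mm above the bench. Origin under its centre on the bench; its x axis points from the sloping control panel (robot's side) to the lid hinge at the back, y to its left, z up. It is turned by up to 0.3 rad and does not move.
- lid (a joint): Lid angle about the rear hinge, rad: 0 shut, growing as its front rises, stop at 1.95 (over backwards). About 0.6 kg, nearly frictionless hinge: below the balance point it falls shut, above it backwards. It balances at 1.407 rad (panel 9 degrees short of upright, bar handle straight above the hinge axis). Locked, it has about 0.01 rad of play. Lid 163 x 150 x 26 mm.
- lid_hinge (a point): Middle of the hinge axis, fixed in the centrifuge at (105, 0, 112) mm of its frame. The hinge axis is the centrifuge's y axis; the point's axes are the centrifuge's.
- lid_handle (a point): Centre of the handle: a round black bar, 13 mm diameter, 104 mm long along the centrifuge's y, on steel arms at its ends, 40 mm ahead of the lid's front edge, free on both sides between the arms. In the lid's frame (origin at the hinge point, centrifuge's axes when shut) it lies at (-203, 0, 32) mm: 144 mm above the bench when shut, and straight above the hinge axis, at 318 mm, at balance.
- slot (a point): Mouth of the key slot, level with the deck, at (-35, -108, 110) mm of the centrifuge's frame, in a steel bezel with a red edge in the deck strip right of the lid. Opening 25 mm along the centrifuge's x by 7 mm along y, 2 mm chamfer, straight down; axes as the centrifuge's. The deck around it is flat; the lid's edge, rising 28 mm over the deck, is 33 mm to the left of its centre.
- lock (a joint): Angle of the lock rocker under the deck, rad: 0 locked, from about 0.25 the lid is free, about 0.38 with the key fully home (end of travel 0.6). Pressing the key down turns it, against friction of about 2 N at the blade, and it stays where it was pressed.
- toolblock: Heavy grey tool block, fixed, 125 (x) x 52 (y) x 50 mm tall, origin under its centre. At x = -36 mm it has the slot in which the key stands; two screwdrivers stand in it 56 and 82 mm from the key, up to 114 mm above the bench.
- key_grip (a point): Centre of the release key's red handle, 36 (x) x 14 (y) x 46 mm (z): pinch it across its 14 mm sides. The key starts upright in the tool block with its handle's underside on the block's top (handle centre 73 mm above the bench). Its axes are the key's: x along the blade's width, y across its thickness, z up. The key weighs about 60 g.
- key_shoulder (a point): Centre of the underside of the key's handle, 23 mm below its centre: the shoulder that lands on the deck when the key is fully home. Under it the steel blade, 22 (x) x 4 (y) mm, runs straight down 34 mm, its last 6 mm tapered. Either way round fits.
- tuberack: Green microtube rack, 112 x 66 x 46 mm tall with coloured caps; origin under its centre. Bystander.
- tipbox: Yellow pipette-tip box without lid, 122 x 84 x 52 mm tall; origin under its centre. Bystander.
- purplebox: Purple tip box with closed yellow lid, 122 x 84 x 75 mm tall; origin under its centre. Bystander.
- reagent: Amber glass jar with blue cap, 62 mm diameter, 125 mm tall; origin under its centre. Bystander.
- pencup: Aqua cup of marker pens, 68 mm diameter, 145 mm tall; origin under its centre. Bystander.
- washbottle: White wash bottle with red cap and bent nozzle, 64 mm diameter, 185 mm tall; origin under its centre. Bystander.
- timer: White bench timer lying flat, 62 x 74 x 20 mm; origin under its centre. Bystander.

How it is judged:
By the outcome, as a careful person would: the job done as asked, in the order asked, and still so for the second after the job is handed in, while the arm keeps its last pose, push and grip.
It also fails if it takes over 58 s, if anything falls off the work surface, if the arm or the gripper's body presses on something with over 40 N, if the wrist force passes 120 N, or if a joint passes its speed limit or range.

## Working session

There is one attempt and no reset: what is moved stays moved. The work goes in short steps, Python scripts to look and compute and a shell command to move; the robot and the scene stay as the last step left them, time stands still between calls to the robot, and variables do not carry over. Pictures are saved under pics/ and viewed, and the job is handed in when it is done.

```bash
mkdir -p pics; ls; python3 - <<'E'
from station import robot
import cv2, numpy as np
print(robot.read_state())
for n in ["scene","top","wrist"]:
    c=robot.get_calibration(n); print(n,c)
    im=robot.grab_frame(n); cv2.imwrite(f"pics/{n}0.png",im[:,:,::-1]); np.save(f"pics/{n}0.npy",im)
E
```

```text
pics
{'time_s': 0.0, 'joint_pos': array([ 1.02623907e+00,  2.59295020e-01,  1.53608497e+00,  8.90848845e-06,
        1.34799348e+00, -2.02810019e-01]), 'joint_vel': array([ 1.51178802e-03,  2.68139910e-03, -4.23396226e-04, -2.78482767e-04,
       -1.31630221e-03, -5.78068126e-05]), 'joint_torque': array([-1.43552643e-04, -4.37315655e+01, -2.84002823e+01,  7.14810519e-02,
        4.14289394e-02, -1.21344692e-04]), 'position': array([184.01402007, 517.72278576, 217.84277418]), 'ee_rot': array([-0.69622346,  0.69739354, -0.12047212,  0.12000672]), 'force': array([-0.00351383, -0.40541526, -0.6149833 ]), 'moment': array([-0.01046209, -0.02405812, -0.01557597]), 'finger_gap': 92.8433660207163}
scene {'fovy': 54.64875284735196, 'cx': 313.86679636052304, 'cy': 249.06072107378338, 'R': array([[-0.83342987,  0.55248302, -0.01253685],
       [ 0.3334513 ,  0.48466722, -0.80864573],
       [-0.44068684, -0.67812993, -0.58816231]]), 't': array([ 402.13561091, -129.32019403, 1419.26347124])}
top {'fovy': 48.13047277582536, 'cx': 315.6669227258346, 'cy': 239.49772348698926, 'R': array([[ 0.02509998, -0.99967981,  0.0032055 ],
       [-0.97712034, -0.02521074, -0.21118771],
       [ 0.2112009 ,  0.00216865, -0.97744027]]), 't': array([  91.58840016,  558.68239411, 1259.43526579])}
wrist {'fovy': 60.81467697041652, 'cx': 314.5921135725192, 'cy': 245.93055439600556, 'R': array([[ 0.33471885,  0.94231562, -0.00213805],
       [ 0.90050677, -0.31919797,  0.29529681],
       [ 0.27758033, -0.10076673, -0.95540317]]), 't': array([-548.85783286,  -34.81170172,  391.79677673])}
```

View pics/scene0.png

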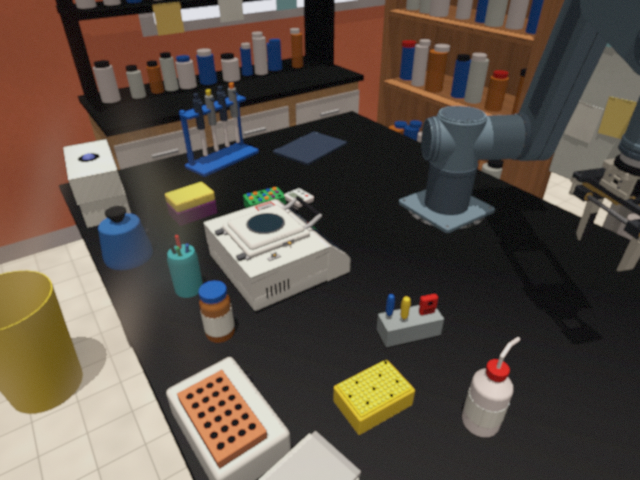

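View pics/top0.png

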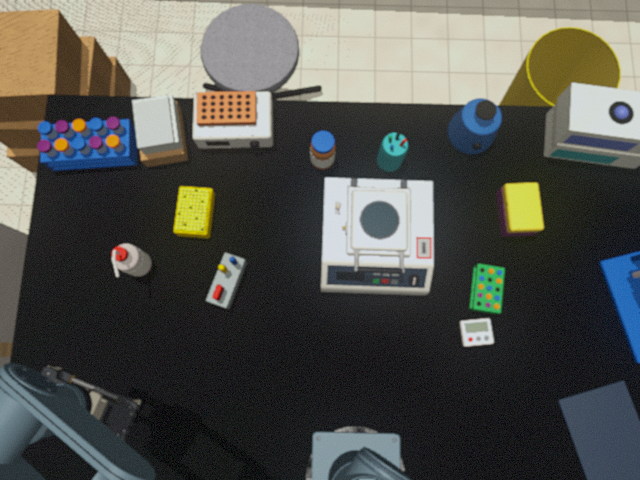

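View pics/wrist0.png

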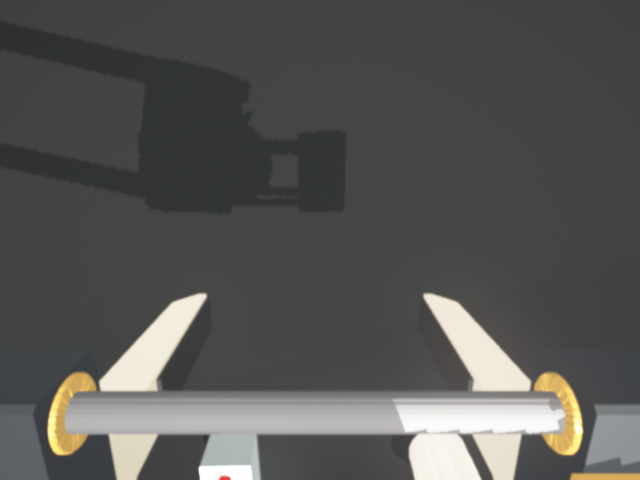

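The scene view shows the block with the red key near (428,303), and the centrifuge at (275,250). The top view has the key at (217,292), the screwdrivers at (222,267) and (234,259), the slot's red bezel at (424,247) and the handle bar at about y=262. The wrist view shows only the bench, so I'll measure from scene and top next.

```bash
cat > h.py <<'E'
import numpy as np, cv2
from scipy.spatial.transform import Rotation as Ro
from station import robot
def cal(n):
    c=robot.get_calibration(n); c['f']=240/np.tan(np.radians(c['fovy']/2)); return c
def ray(c,u,v):
    d=c['R'].T@np.array([(u-c['cx'])/c['f'],(v-c['cy'])/c['f'],1]); return -c['R'].T@c['t'], d/np.linalg.norm(d)
def onz(c,u,v,z):
    o,d=ray(c,u,v); return o+d*(z-o[2])/d[2]
def proj(c,X):
    p=c['R']@np.asarray(X,float)+c['t']; return c['f']*p[:2]/p[2]+[c['cx'],c['cy']]
def tri(obs):
    A=np.zeros((3,3));b=np.zeros(3);L=[]
    for c,u,v in obs:
        o,d=ray(c,u,v); P=np.eye(3)-np.outer(d,d); A+=P;b+=P@o; L.append((o,P))
    X=np.linalg.solve(A,b); return X,[np.linalg.norm(P@(X-o)) for o,P in L]
def tool(s=None):
    s=s or robot.read_state(); q=s['ee_rot']; return s['position'],Ro.from_quat([q[1],q[2],q[3],q[0]]).as_matrix()
def shot(n,name,crop=None,z=1):
    c=cal(n); im=robot.grab_frame(n)[:,:,::-1].copy(); np.save(f'pics/{name}.npy',im)
    o=im if crop is None else im[crop[1]:crop[3],crop[0]:crop[2]]
    o=cv2.resize(o,None,fx=z,fy=z,interpolation=cv2.INTER_CUBIC); cv2.imwrite(f'pics/{name}.png',o); return c,im
E
python3 - <<'E'
from h import *
print(tool())
for n in ['scene','top','wrist']:
    c=cal(n);print(n,'campos',-c['R'].T@c['t'],c['f'])
t=cal('top');s=cal('scene')
im=cv2.imread('pics/top0.png')
for nm,(x0,y0,x1,y1) in dict(ta=(310,165,445,305),tb=(195,245,255,315)).items():
    cv2.imwrite(f'pics/{nm}.png',cv2.resize(im[y0:y1,x0:x1],None,fx=4 if nm=='ta' else 8,fy=4 if nm=='ta' else 8,interpolation=cv2.INTER_CUBIC))
im=cv2.imread('pics/scene0.png')
cv2.imwrite('pics/sa.png',cv2.resize(im[180:310,195:355],None,fx=4,fy=4,interpolation=cv2.INTER_CUBIC))
cv2.imwrite('pics/sb.png',cv2.resize(im[280:350,365:455],None,fx=8,fy=8,interpolation=cv2.INTER_CUBIC))
for nm,u,v,z in [('key',217,292,96),('slot',424,247,110),('cf FL',321,292,60)]:
    print(nm,onz(t,u,v,z))
E
```

```text
(array([184.10411131, 517.83492855, 218.00637569]), array([[ 9.42156172e-01, -7.33801157e-04,  3.35173400e-01],
       [-3.35174087e-01, -1.22643368e-03,  9.42155416e-01],
       [-2.80286788e-04, -9.99998979e-01, -1.40144319e-03]]))
scene campos [1003.72454416  802.94920635  735.22457412] 464.5064847604479
top campos [ 277.60719849  102.9125947  1348.71601253] 537.4012594631895
wrist campos [106.3263807  545.59939774 383.53235699] 408.9500797001841
key [417.00968703 332.77675096  96.        ]
slot [ 533.78522592 -149.58098141  110.        ]
cf FL [427.37706955  89.72251502  60.        ]
```

```bash
python3 - <<'E'
from h import *
for n,names in [('top',0),('scene',0)]:
    im=cv2.imread(f'pics/{n}0.png'); c=cal(n)
    h=cv2.cvtColor(im,cv2.COLOR_BGR2HSV)
    m=((h[...,0]<8)|(h[...,0]>172))&(h[...,1]>150)&(h[...,2]>100)
    k,l,st,ce=cv2.connectedComponentsWithStats(m.astype(np.uint8))
    for i in range(1,k):
        if st[i,4]>8: print(n,st[i],ce[i].round(1))
E
```

```text
top [113 246  14  15 127] [120.5 253.3]
top [382 279   6   4  18] [384.4 280.7]
top [213 285   9  15  79] [217.2 291.8]
scene [370   7  13   4  21] [376.1   8.4]
scene [365   8   4   7  10] [366.3  10.5]
scene [335  10  25  14 106] [345.4  15.9]
scene [367  11   6   8  17] [369.6  14.4]
scene [356  12  10   9  28] [360.7  15.9]
scene [376  13   7   5   9] [379.2  15. ]
scene [290  18   6   6  13] [291.9  20.5]
scene [79 21  5  5  9] [80.7 22.9]
scene [299  21   5   7  10] [301.2  23.6]
scene [255  23   5   7  20] [257.   25.4]
scene [260  22  25  18  95] [271.6  31.7]
scene [280  23   3   7  10] [281.3  26. ]
scene [239  25   7   6  15] [241.7  27.7]
scene [250  24   4   6   9] [252.1  27. ]
scene [284  27   6   8  20] [286.4  30.2]
scene [213  29   5   4  13] [214.5  30.5]
scene [117  31   5   6  11] [118.8  34.1]
scene [137  30   4   4  10] [138.   31.7]
scene [196  31   6   5   9] [198.4  33. ]
scene [207  31   6   7  13] [209.8  33.6]
scene [239  31  12  10  30] [244.6  35.5]
scene [ 84  33  33  31 257] [102.7  46.2]
scene [124  33   5   8  11] [125.3  36.1]
scene [169  35  20  1
[... 893 characters left out ...]
[88 53  6 10 17] [90.6 58.1]
scene [114  52  15  18  70] [121.6  62.2]
scene [191  52   5  13  17] [193.6  57.6]
scene [148  56   7   4  13] [151.1  57.9]
scene [215  56   3   7  10] [215.8  59. ]
scene [140  63   6   7  13] [142.4  66.3]
scene [195  66   3   8  10] [196.   69.2]
scene [119  71   6   4  11] [121.7  72.9]
scene [494  70  15   9 107] [500.9  73.6]
scene [117  76   9  12  37] [120.9  81.3]
scene [ 31 105   8   5  11] [ 34.5 107.1]
scene [ 74 106   6   7  14] [ 76.2 108.9]
scene [ 11 114   7   5  12] [ 13.5 116.2]
scene [ 71 114   7   8  15] [ 74.9 118.1]
scene [  6 192   7   4   9] [  8.6 194. ]
scene [420 293  18  21 238] [427.6 301.6]
scene [486 359  24  23 379] [497.  370.2]
```

View pics/ta.png

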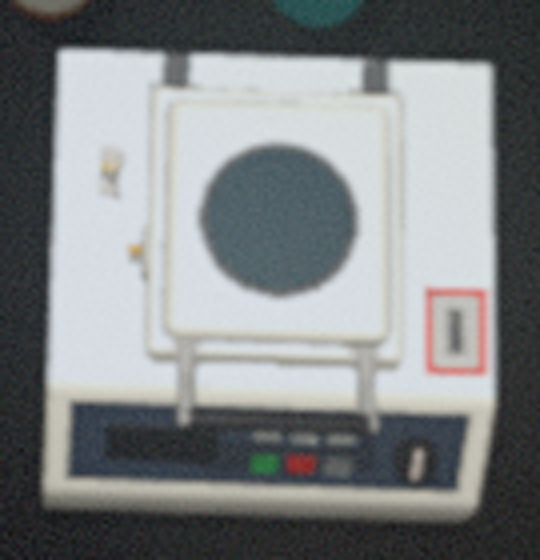

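View pics/tb.png

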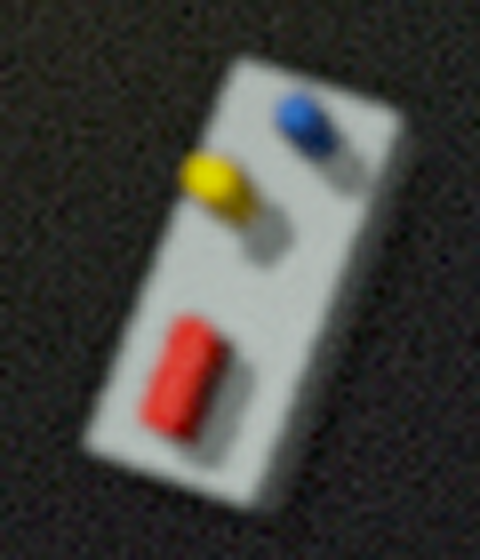

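View pics/sb.png

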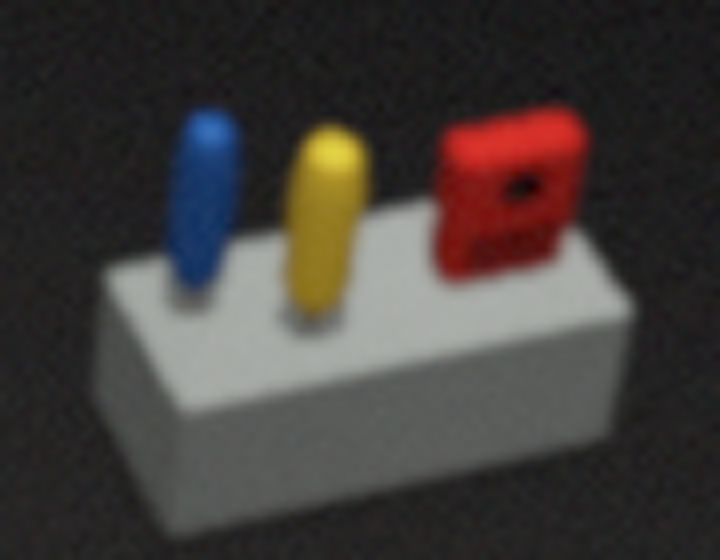

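View pics/sa.png

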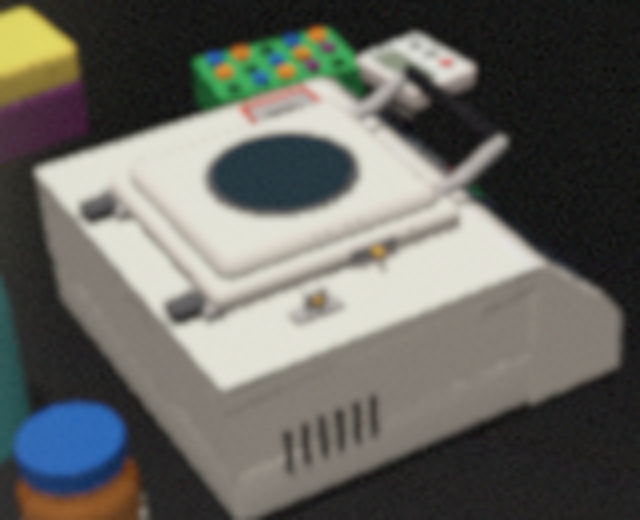

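The centrifuge is lightly turned, with the slot at crop px (455,330). The key's wide side runs along the block's long axis, and the tool's jaw axis is already nearly across it. Next I'll hover over the key for a wrist-camera measurement.

```bash
python3 -m pendant '[[[0.94,0,-0.32],[0,0,0],0],[[0.94,0,-0.32],[0,0,0],0],[[0.94,0,-0.32],[0,0,0],0],[[0.94,0,-0.32],[0,0,0],0],[[0.94,0,-0.32],[0,0,0],0],[[0.94,0,-0.32],[0,0,0],0],[[0.94,0,-0.32],[0,0,0],0],[[0.94,0,-0.32],[0,0,0],0],[[0.94,0,-0.32],[0,0,0],0],[[0.94,0,-0.32],[0,0,0],0]]'
python3 -m pendant '[[[0,0,0],[0,0,0],0],[[0,0,0],[0,0,0],0]]'
python3 - <<'E'
from h import *
print(tool()); c,im=shot('wrist','w1'); np.save('pics/w1c.npy',c,allow_pickle=True)
E
```

```text
time_s: 0.98
position: [418.7, 332.1, 218.4]
ee_rot: [-0.697, 0.697, -0.12, 0.12]
force: [0.6, 0.6, -0.3]
finger_gap: 92.8
time_s: 1.15
position: [418.7, 332.2, 218.2]
ee_rot: [-0.696, 0.697, -0.122, 0.121]
force: [0.3, 0.2, -0.2]
finger_gap: 93.0
(array([418.69202294, 332.17009842, 218.16378732]), array([[ 9.41093527e-01, -9.53947634e-04,  3.38145032e-01],
       [-3.38145442e-01, -3.02291086e-04,  9.41093815e-01],
       [-7.95535989e-04, -9.99999499e-01, -6.07057229e-04]]))
```

View pics/w1.png

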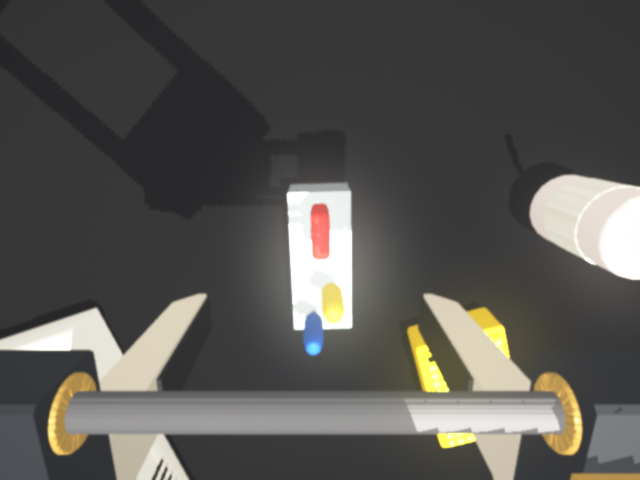

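The wrist view shows the block upright in the picture, with the red key at about (320,231) and the screwdrivers below it at (332,302) and (313,335). Now I'll measure the position, yaw and height.

```bash
python3 - <<'E'
from h import *
c=np.load('pics/w1c.npy',allow_pickle=True).item(); im=np.load('pics/w1.npy')
h=cv2.cvtColor(im,cv2.COLOR_BGR2HSV)
m=(((h[...,0]<8)|(h[...,0]>172))&(h[...,1]>150)&(h[...,2]>80)).astype(np.uint8)
m[:, :280]=0; m[:,360:]=0; m[280:]=0
cs,_=cv2.findContours(m,0,2); k=max(cs,key=cv2.contourArea); print(cv2.boundingRect(k), cv2.minAreaRect(k))
x,y,w,hh=cv2.boundingRect(k)
# brighter top face vs lower end
cv2.imwrite('pics/w1k.png',cv2.resize(im[170:365,270:370],None,fx=4,fy=4,interpolation=cv2.INTER_CUBIC)[:600])
# block top edges yaw
g=((h[...,1]<60)&(h[...,2]>120)).astype(np.uint8); g[:,:285]=0; g[:,360:]=0; g[:180]=0;g[345:]=0
L=[];Rr=[]
for v in range(195,290,5):
    xs=np.where(g[v])[0]; L.append(onz(c,xs.min(),v,50)[:2]); Rr.append(onz(c,xs.max()+1,v,50)[:2])
for P in (L,Rr):
    P=np.array(P); a=np.polyfit(P[:,0],P[:,1],1); print('yaw edge',np.arctan(a[0]), P[0],P[-1])
M=(np.array(L)+np.array(Rr))/2; a=np.polyfit(M[:,0],M[:,1],1);print('mid yaw',np.arctan(a[0]),'y at x=417',np.polyval(a,417))
# triangulate key centroid (visible-blob centre) in 3 views
t=cal('top');s=cal('scene')
print(tri([(t,217.2,291.8),(s,427.6,301.6)]), tri([(t,217.2,291.8),(s,427.6,301.6),(c,x+w/2,y+hh/2)]))
for v in (y,y+hh): print(onz(c,x+w/2,v,96),onz(c,x+w/2,v,50))
E
```

```text
(313, 213, 14, 6) ((319.86236572265625, 214.42974853515625), (13.566524505615234, 4.1973772048950195), 12.994616508483887)
yaw edge -0.32002891094493874 [388.64686585 317.54863495] [464.41231861 292.35886285]
yaw edge -0.2850966282031148 [406.96545358 368.64263974] [483.403861   345.37585352]
mid yaw -0.3025788496955926 y at x=417 337.0399267495465
(array([419.92630202, 334.72042744,  79.37527903]), [np.float64(0.8810314059247364), np.float64(0.881031405924691)]) (array([415.67098665, 335.7958061 ,  75.04641446]), [np.float64(4.14218578667269), np.float64(4.613397980834317), np.float64(7.326826417325027)])
[402.50574878 341.7450666   96.        ] [412.3331083  338.82303221  50.        ]
[406.67328245 340.26824851  96.        ] [417.16692264 337.11010917  50.        ]
```

View pics/w1k.png

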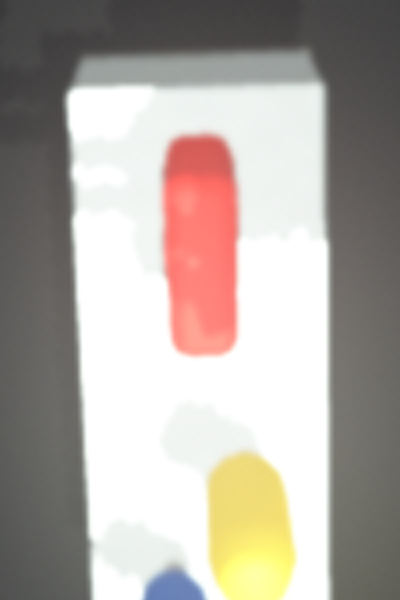

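```bash
python3 - <<'E'
from h import *
c=np.load('pics/w1c.npy',allow_pickle=True).item(); im=np.load('pics/w1.npy')
h=cv2.cvtColor(im,cv2.COLOR_BGR2HSV).astype(int)
m=(((h[...,0]<10)|(h[...,0]>170))&(h[...,1]>60)&(h[...,2]>60))
A=[];B=[]
for v in range(216,256,2):
    xs=[x for x in np.where(m[v])[0] if 295<x<345]
    if xs: A.append([min(xs),v]);B.append([max(xs)+1,v])
A=np.array(A);B=np.array(B);print(A[:,0],B[:,0])
mid=(A[:,0]+B[:,0])/2
a=np.polyfit(A[:,1],mid,1); print('mid u at 236:',np.polyval(a,236))
p=onz(c,np.polyval(a,214),214,96);q=onz(c,np.polyval(a,258),258,96);print(p,q,(p+q)/2,'len',np.linalg.norm(q-p),'yaw',np.arctan2((q-p)[1],(q-p)[0]))
t=cal('top');s=cal('scene');X=(p+q)/2
print(proj(t,X),proj(s,X),proj(t,X-[0,0,23]),proj(s,X-[0,0,23]))
E
```

```text
[311 311 311 311 311 311 311 311 311 311 311 311 312 312 312 313 313 313
 313 313] [329 329 330 330 330 330 330 329 329 329 329 329 329 329 329 329 329 329
 329 329]
mid u at 236: 320.4718045112781
[403.19586338 341.49449393  96.        ] [434.92905101 331.00555564  96.        ] [419.06245719 336.25002478  96.        ] len 33.421744776712075 yaw -0.3192302027277376
[215.56974618 291.08503155] [429.95405618 295.87597333] [217.30046404 292.220683  ] [428.46338386 304.18411427]
```

```bash
python3 -m pendant '[[[-0.03,0,0.13],[0,-0.44,0],0],[[0,0.95,0],[0,0,0],0],[[0,0.95,0],[0,0,0],0],[[0,0.95,0],[0,0,0],0],[[0,0.95,0],[0,0,0],0],[[0,0.95,0],[0,0,0],0],[[0,0.58,0],[0,0,0],0],[[0,0,0],[0,0,0],0]]'
python3 - <<'E'
from h import *
print(tool()); c,im=shot('wrist','w2')
E
```

```text
time_s: 1.87
position: [414.2, 336.7, 55.0]
ee_rot: [-0.697, 0.7, -0.11, 0.105]
force: [-1.3, 0.3, 0.7]
finger_gap: 93.0
(array([414.16548228, 336.70897355,  54.96189681]), array([[ 0.95387384, -0.00737614,  0.30011713],
       [-0.30014764, -0.00342609,  0.9538866 ],
       [-0.00600777, -0.99996693, -0.00548198]]))
```

View pics/w2.png

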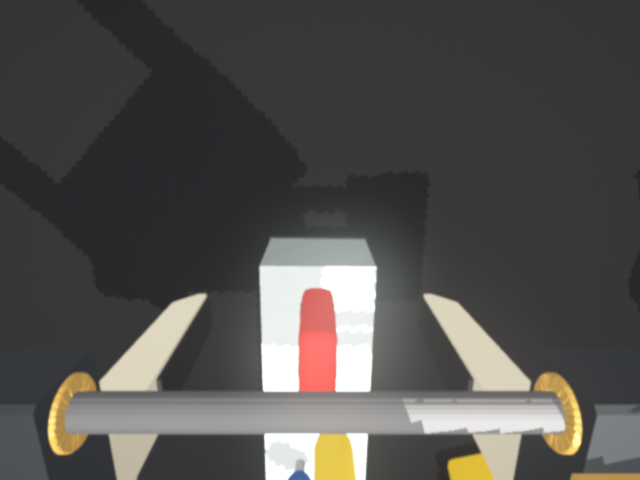

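The key sits midway between the fingers (u≈318 against about 316). I'll nudge 4 mm forward along the key's width and close.

```bash
python3 -m pendant '[[[0.15,-0.08,0],[0,0,0],0],[[0,0,0],[0,0,0],0.5],[[0,0,0],[0,0,0],1],[[0,0,0],[0,0,0],1],[[0,0,0],[0,0,0],1],[[0,0,0],[0,0,0],1],[[0,0,0],[0,0,0],1],[[0,0,0],[0,0,0],1]]'
python3 - <<'E'
from h import *
print(tool())
E
```

```text
time_s: 2.58
position: [422.6, 335.8, 61.3]
ee_rot: [0.699, -0.699, 0.108, -0.108]
force: [0.3, 0.8, 0.9]
finger_gap: 50.9
(array([422.59020224, 335.81280074,  61.28216613]), array([[ 9.53346985e-01,  1.03008967e-04,  3.01876657e-01],
       [-3.01876664e-01,  5.52372754e-05,  9.53346987e-01],
       [ 8.15284441e-05, -9.99999993e-01,  8.37562932e-05]]))
```

```bash
python3 -m pendant '[[[-0.1,0.06,0],[0,0,0],1],[[0,0,0],[0,0,0],1],[[0,0,0],[0,0,0],1],[[0,0,0],[0,0,0],1],[[0,0,0],[0,0,0],1],[[0,0,0],[0,0,0],1],[[0,0,0],[0,0,0],1],[[0,0,0],[0,0,0],1],[[0,0,0],[0,0,0],1]]'
python3 -m pendant '[[[0,0,0],[0,0,0],1],[[0,0,0],[0,0,0],1],[[0,0,0],[0,0,0],1]]'
python3 - <<'E'
from h import *
print(tool())
E
```

```text
time_s: 3.33
position: [419.7, 336.7, 59.3]
ee_rot: [-0.699, 0.699, -0.108, 0.108]
force: [-0.3, 0.8, 0.1]
finger_gap: 13.9
time_s: 3.58
position: [419.7, 336.7, 59.3]
ee_rot: [-0.699, 0.699, -0.108, 0.108]
force: [0.4, 1.2, -0.5]
finger_gap: 13.7
(array([419.70399055, 336.73006087,  59.32983779]), array([[ 9.53365255e-01, -6.42922331e-05,  3.01818964e-01],
       [-3.01818968e-01, -4.76589089e-05,  9.53365255e-01],
       [-4.69096186e-05, -9.99999997e-01, -6.48409633e-05]]))
```

The key is gripped at a gap of 13.7 mm, so the shoulder lies at TCP z − 9.3. Now I'll lift it while working out the slot and centrifuge pose from the first pictures.

```bash
python3 -m pendant '[[[0,-0.5,0],[0,0,0],1],[[0,-1,0],[0,0,0],1],[[0,-1,0],[0,0,0],1],[[0,-1,0],[0,0,0],1],[[0,-1,0],[0,0,0],1],[[0,-0.6,0],[0,0,0],1],[[0,0,0],[0,0,0],1]]'
python3 - <<'E'
from h import *
t=cal('top');s=cal('scene')
T=lambda x,y:((x+0.5)/4-.5+310,(y+.5)/4-.5+165)
S=lambda x,y:((x+.5)/4-.5+195,(y+.5)/4-.5+180)
pt={'BL':(58,50),'BR':(493,62),'FL':(47,387),'FR':(496,402)}
W={k:onz(t,*T(*p),110) for k,p in pt.items()}; print(W)
d=W['BR']-W['BL'];print('yaw back',np.arctan2(d[0],-d[1]))
for a,b in (('FL','BL'),('FR','BR')):
    d=W[b]-W[a];print('yaw side',np.arctan2(d[1],d[0]))
print('slot top z110',onz(t,*T(455.5,331),110),'bezel',onz(t,*T(456.7,331),110),'scene',onz(s,*S(282,103),110), tri([(t,*T(456,331)),(s,*S(282,103))]))
# bar ends: top (187,422)-(375,428); scene arms (395,100..)?
print('bar z144',onz(t,*T(188,418),144),onz(t,*T(375,424),144))
print(tool())
E
```

```text
time_s: 4.17
position: [421.9, 337.9, 217.1]
ee_rot: [0.701, -0.697, 0.105, -0.11]
force: [1.2, 0.4, -0.2]
finger_gap: 14.0
{'BL': array([700.10353691,  89.08204407, 110.        ]), 'BR': array([ 699.38082155, -173.92864232,  110.        ]), 'FL': array([493.30072163,  91.00803381, 110.        ]), 'FR': array([ 491.14714871, -171.31565195,  110.        ])}
yaw back -0.0027478485761634757
yaw side -0.009312900575050612
yaw side -0.012547698000701634
slot top z110 [ 532.85446405 -148.38870047  110.        ] bezel [ 532.87264309 -149.09462773  110.        ] scene [ 532.97423508 -153.84983794  110.        ] (array([ 533.68538758, -149.18713467,  112.08347016]), [np.float64(1.4984770247287433), np.float64(1.4984770247286947)])
bar z144 [471.61712349  11.03723269 144.        ] [470.89384952 -94.93684866 144.        ]
(array([421.94556855, 337.945162  , 217.09483591]), array([[ 0.9533803 ,  0.00771013,  0.30167293],
       [-0.30170835,  0.00391351,  0.95339223],
       [ 0.00617018, -0.99996262,  0.00605728]]))
```

```bash
python3 -m pendant '[[[0,0,0],[0,-0.93,0],1],[[0,0,0],[0,-0.93,0],1],[[0,0,0],[0,-0.93,0],1],[[0,0,0],[0,-0.93,0],1],[[0,0,-0.5],[0,0,0],1],[[0.2,0,-0.9],[0,0,0],1],[[0.2,0,-0.9],[0,0,0],1],[[0.2,0,-0.9],[0,0,0],1],[[0.2,0,-0.9],[0,0,0],1],[[0.2,0,-0.9],[0,0,0],1]]'
python3 -m pendant '[[[0.2,0,-0.9],[0,0,0],1],[[0.2,0,-0.9],[0,0,0],1],[[0.2,0,-0.9],[0,0,0],1],[[0.2,0,-0.9],[0,0,0],1],[[0.2,0,-0.9],[0,0,0],1],[[0.2,0,-0.9],[0,0,0],1],[[0.2,0,-0.9],[0,0,0],1],[[0,0,0],[0,0,0],1],[[0,0,0],[0,0,0],1],[[0,0,0],[0,0,0],1]]'
python3 - <<'E'
from h import *
print(tool()); 
E
```

```text
time_s: 5.0
position: [447.7, 185.2, 211.0]
ee_rot: [-0.707, 0.707, -0.004, 0.002]
force: [0.2, 0.4, -0.3]
finger_gap: 14.1
time_s: 5.83
position: [488.0, -2.5, 211.3]
ee_rot: [0.707, -0.707, 0.004, -0.003]
force: [0.7, 0.0, -0.6]
finger_gap: 13.9
(array([487.96787758,  -2.51369713, 211.31171475]), array([[ 9.99949836e-01, -1.94600662e-03,  9.82538379e-03],
       [-9.82356486e-03,  9.42062079e-04,  9.99951304e-01],
       [-1.95516798e-03, -9.99997663e-01,  9.22898099e-04]]))
```

```bash
python3 -m pendant '[[[0.31,0,-0.98],[0,0,0],1],[[0.31,0,-0.98],[0,0,0],1],[[0.31,0,-0.98],[0,0,0],1],[[0.31,0,-0.98],[0,0,0],1],[[0.31,0,-0.97],[0,0,0],1],[[0,0,0],[0,0,0],1],[[0,0,0],[0,0,0],1],[[0,0,0],[0,0,0],1]]'
python3 - <<'E'
from h import *
print(tool()); c,im=shot('wrist','w3'); np.save('pics/w3c.npy',c,allow_pickle=True)
E
```

```text
time_s: 6.5
position: [533.4, -148.4, 211.8]
ee_rot: [0.708, -0.707, 0.003, -0.002]
force: [-0.2, 0.1, -0.5]
finger_gap: 14.0
(array([ 533.41563943, -148.35031867,  211.77375538]), array([[ 0.99996669, -0.00128903,  0.00806019],
       [-0.00805843,  0.00136638,  0.9999666 ],
       [-0.0013    , -0.99999824,  0.00135595]]))
```

View pics/w3.png

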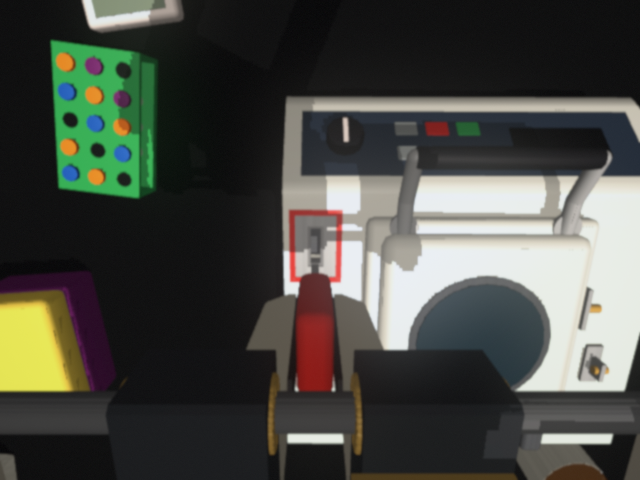

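The wrist view shows the red bezel at about (315,245) with the slot inside it. The blade comes up from the red handle, its tip near (315,258), and looks well aligned sideways. I'll zoom in and compute.

```bash
python3 - <<'E'
from h import *
c=np.load('pics/w3c.npy',allow_pickle=True).item(); im=np.load('pics/w3.npy')
cv2.imwrite('pics/w3k.png',cv2.resize(im[200:300,270:360],None,fx=6,fy=6,interpolation=cv2.INTER_CUBIC))
h=cv2.cvtColor(im,cv2.COLOR_BGR2HSV).astype(int)
m=(((h[...,0]<10)|(h[...,0]>170))&(h[...,1]>120)&(h[...,2]>90)).astype(np.uint8)
m[:200]=0;m[292:]=0;m[:,:280]=0;m[:,350:]=0
vv,uu=np.where(m)
for v in (222,235,250,262,270):
    xs=np.where(m[v])[0]; print(v,xs.min(),xs.max(),onz(c,(xs.min()+xs.max())/2,v,110)[:2])
for u in (292,300,330,338):
    xs=np.where(m[:284,u])[0]; print('u',u,xs.min(),xs.max())
E
```

```text
222 290 341 [ 516.43590148 -147.7179365 ]
235 290 340 [ 525.4988177  -148.12030458]
250 290 340 [ 536.18017763 -148.19852062]
262 290 340 [ 544.9010567  -148.26238071]
270 291 339 [ 550.80411575 -148.30560684]
u 292 210 280
u 300 210 281
u 330 211 281
u 338 211 281
```

View pics/w3k.png

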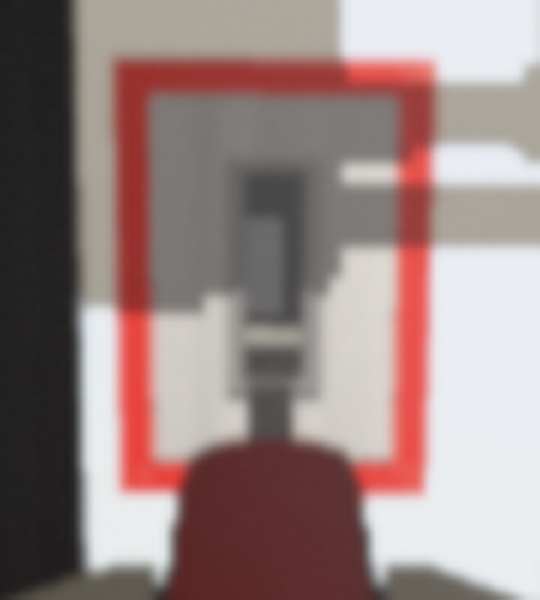

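```bash
python3 - <<'E'
from h import *
c=np.load('pics/w3c.npy',allow_pickle=True).item()
p=[onz(c,*x,110) for x in [(316,210.5),(315,282),(315,228),(315,264.3)]]
print(p,(p[0]+p[1])/2,(p[2]+p[3])/2)
P,R=tool()
# key tip and shoulder in picture
for d in (43.3,9.3): 
    X=P+R[:,1]*d; print(proj(c,X),proj(c,X-R[:,0]*11),proj(c,X-R[:,0]*11+R[:,2]*2))
t=cal('top');s=cal('scene')
C=np.array([532.5,-148.2,110]);print(proj(t,C),proj(s,C))
E
```

```text
[array([ 508.56300179, -147.32994795,  110.        ]), array([ 559.79572435, -148.37144939,  110.        ]), array([ 520.59562822, -148.08440016,  110.        ]), array([ 546.59080258, -148.27475415,  110.        ])] [ 534.17936307 -147.85069867  110.        ] [ 533.5932154  -148.17957716  110.        ]
[315.37853484 277.70471047] [315.38687396 258.67522853] [319.09709563 258.67519953]
[315.4802559  304.56241629] [315.49179302 282.70783673] [319.84326923 282.70792186]
[423.4223707 247.5206901] [266.31884104 206.22738969]
```

Blade and slot agree sideways (u 315.3 against 315.4). Forward, the key needs about +1 mm. I'll descend to just above the deck and check.

```bash
python3 -m pendant '[[[0.035,0.5,0],[0,0,0],1],[[0,0.7,0],[0,0,0],1],[[0,0.5,0],[0,0,0],1],[[0,0,0],[0,0,0],1],[[0,0,0],[0,0,0],1],[[0,0,0],[0,0,0],1]]'
python3 - <<'E'
from h import *
print(tool()); c,im=shot('wrist','w4',(255,190,375,310),5); np.save('pics/w4c.npy',c,allow_pickle=True)
c,im=shot('scene','s4',(225,170,325,250),7)
E
```

```text
time_s: 7.05
position: [535.4, -149.3, 162.5]
ee_rot: [-0.707, 0.707, -0.002, 0.003]
force: [-0.1, -0.4, -0.4]
finger_gap: 13.7
(array([ 535.36279546, -149.27120456,  162.45257928]), array([[ 9.99969312e-01,  1.22951113e-03,  7.73712435e-03],
       [-7.73648505e-03, -5.23874178e-04,  9.99969936e-01],
       [ 1.23352744e-03, -9.99999107e-01, -5.14346007e-04]]))
```

View pics/w4.png

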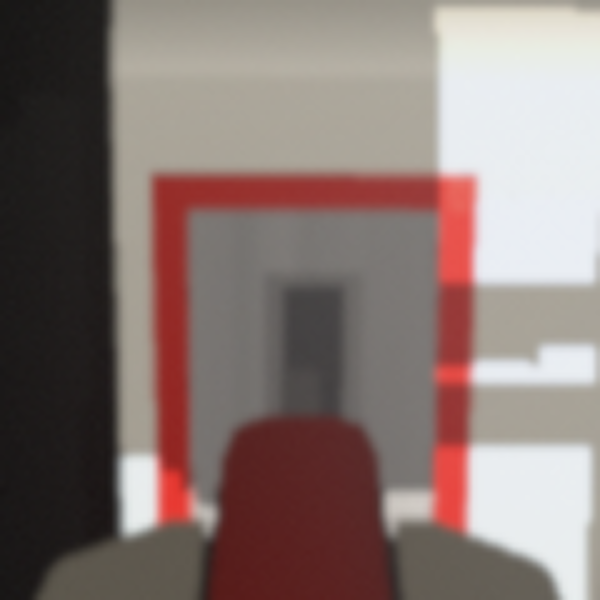

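View pics/s4.png

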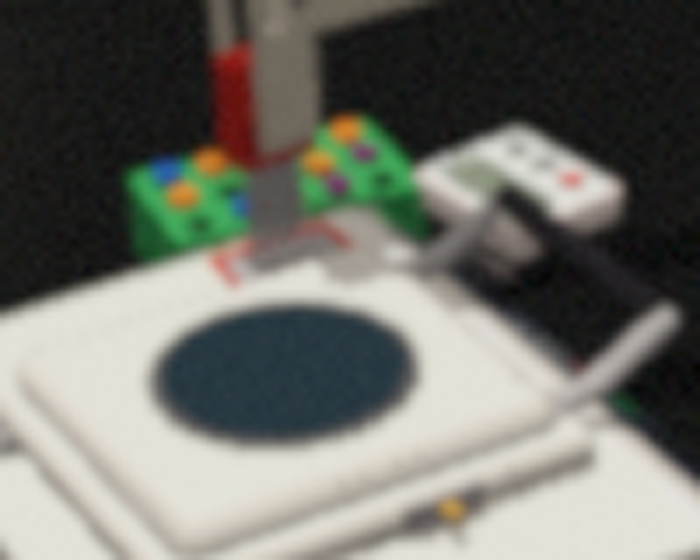

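The key is about 1 mm too far right (handle at u≈305, slot at u≈314 in the crop). I'll correct that and begin the insertion slowly.

```bash
python3 -m pendant '[[[-0.02,0,0.035],[0,0,0],1],[[0,0,0],[0,0,0],1],[[0,0.2,0],[0,0,0],1],[[0,0.2,0],[0,0,0],1],[[0,0.1,0],[0,0,0],1],[[0,0.1,0],[0,0,0],1],[[0,0,0],[0,0,0],1],[[0,0,0],[0,0,0],1]]'
python3 - <<'E'
from h import *
print(tool()); c,im=shot('wrist','w5',(255,190,375,310),5)
E
```

```text
time_s: 7.82
position: [534.1, -148.9, 142.9]
ee_rot: [0.707, -0.707, 0.003, -0.003]
force: [-0.4, -0.2, -0.5]
finger_gap: 13.9
(array([ 534.12581299, -148.90372969,  142.94455598]), array([[ 9.99958457e-01, -7.51381546e-04,  9.08407923e-03],
       [-9.08380534e-03,  3.67121721e-04,  9.99958674e-01],
       [-7.54685458e-04, -9.99999650e-01,  3.60281066e-04]]))
```

View pics/w5.png

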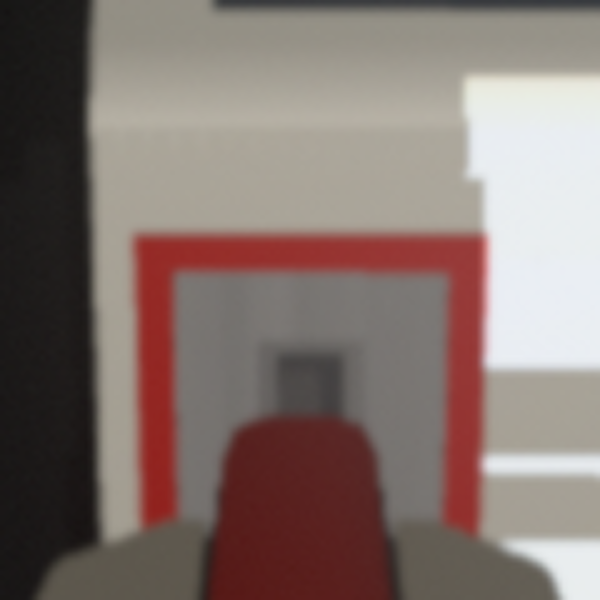

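The tip is 10 mm inside with no force, so the blade is in. I'll keep pressing.

```bash
python3 -m pendant '[[[0,0.1,0.02],[0,0,0],1],[[0,0.15,0],[0,0,0],1],[[0,0.15,0],[0,0,0],1],[[0,0.15,0],[0,0,0],1],[[0,0.1,0],[0,0,0],1],[[0,0.05,0],[0,0,0],1],[[0,0,0],[0,0,0],1],[[0,0,0],[0,0,0],1]]'
python3 -c "
from h import *
print(tool())"
```

```text
time_s: 8.53
position: [534.2, -148.1, 122.1]
ee_rot: [0.707, -0.707, 0.003, -0.003]
force: [0.1, 0.3, -0.8]
finger_gap: 13.8
(array([ 534.17203353, -148.06967339,  122.11705648]), array([[ 9.99958864e-01, -5.06157084e-04,  9.05613284e-03],
       [-9.05580394e-03,  6.48354314e-04,  9.99958785e-01],
       [-5.12007805e-04, -9.99999662e-01,  6.43743985e-04]]))
```

```bash
python3 -m pendant '[[[0,0.06,0],[0,0,0],1],[[0,0.05,0],[0,0,0],1],[[0,0.03,0],[0,0,0],1],[[0,0,0],[0,0,0],1],[[0,0,0],[0,0,0],1]]'
python3 -m pendant '[[[0,0.04,0],[0,0,0],1],[[0,0,0],[0,0,0],1],[[0,0,0],[0,0,0],1]]'
python3 - <<'E'
from h import *
print(tool()); c,im=shot('scene','s6',(225,170,325,250),7)
E
```

```text
time_s: 8.95
position: [534.5, -148.2, 119.3]
ee_rot: [-0.707, 0.707, -0.003, 0.003]
force: [-2.1, 1.2, 8.6]
finger_gap: 13.7
time_s: 9.2
position: [534.5, -148.2, 119.3]
ee_rot: [-0.707, 0.707, -0.003, 0.004]
force: [-4.8, 2.6, 15.2]
finger_gap: 13.8
(array([ 534.50785402, -148.23356782,  119.26476518]), array([[ 9.99960669e-01,  1.39928776e-03,  8.75802120e-03],
       [-8.75713581e-03, -6.37618615e-04,  9.99961452e-01],
       [ 1.40481810e-03, -9.99998818e-01, -6.25339784e-04]]))
```

View pics/s6.png

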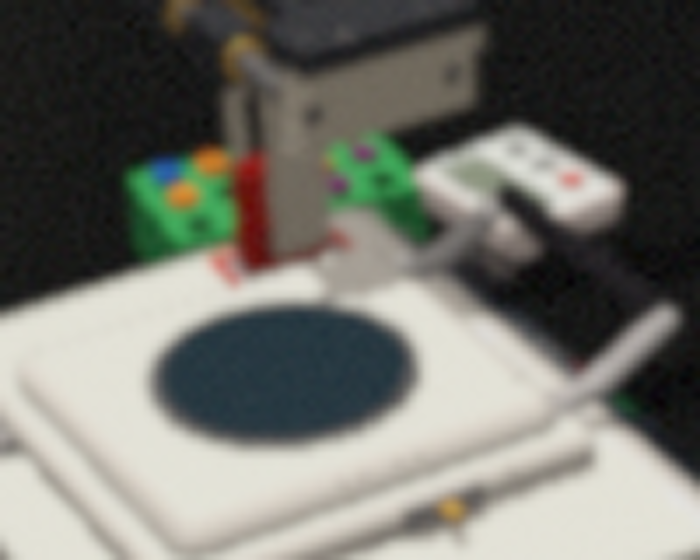

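The shoulder is down (TCP z 119.3 as predicted, 15 N reaction). I'll ease off, open only slightly because of the lid's edge, and rise.

```bash
python3 -m pendant '[[[0,-0.05,0],[0,0,0],1],[[0,0,0],[0,0,0],0.8],[[0,0,0],[0,0,0],0.8],[[0,0,0],[0,0,0],0.8],[[0,0,0],[0,0,0],0.8],[[0,0,0],[0,0,0],0.8],[[0,0,0],[0,0,0],0.8]]'

```

```text
time_s: 9.83
position: [534.2, -148.3, 118.2]
ee_rot: [0.707, -0.707, 0.003, -0.003]
force: [-0.3, -0.3, 0.1]
finger_gap: 18.6
```

```bash
python3 -m pendant '[[[0,-0.3,0],[0,0,0],0.8],[[0,-0.6,0],[0,0,0],0.8],[[0,-0.9,0],[0,0,0],0.8],[[0,-0.9,0],[0,0,0],0.8],[[0,-0.7,0],[0,0,0],0.8],[[0,0,0],[0,0,0],0.6],[[0,0,0],[0,0,0],0.6]]'
python3 - <<'E'
from h import *
s=robot.read_state();print(tool(),s['joint_pos'].round(3)); c,im=shot('wrist','w7'); np.save('pics/w7c.npy',c,allow_pickle=True)
E
```

```text
time_s: 10.42
position: [535.1, -148.7, 222.2]
ee_rot: [-0.707, 0.708, -0.002, 0.004]
force: [0.1, 0.4, -0.2]
finger_gap: 27.2
(array([ 535.1004171 , -148.70801217,  222.24410155]), array([[ 0.9999552 ,  0.00321767,  0.00890208],
       [-0.00889676, -0.00166248,  0.99995904],
       [ 0.00323234, -0.99999344, -0.00163378]])) [-0.472  0.264  1.519 -0.     1.355 -2.034]
```

View pics/w7.png

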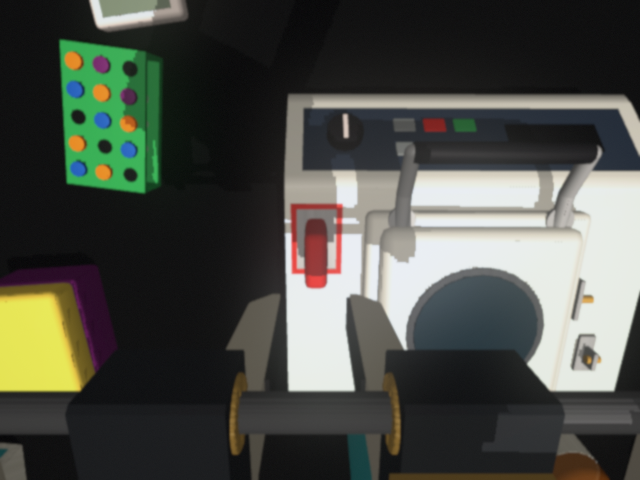

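The key is seated upright in the slot at (316,250). The black bar runs from about (420,152) to (588,154). Now I'll rotate the tool 90° so the jaws lie along the centrifuge's x (joint 6 heads toward mid-range).

```bash
python3 -m pendant '[[[0,0,0],[0,0.98,0],0.62],[[0,0,0],[0,0.98,0],0.62],[[0,0,0],[0,0.98,0],0.62],[[0,0,0],[0,0.98,0],0.62],[[0,0,0],[0,0.98,0],0.62],[[0,0,0],[0,0.98,0],0.62],[[0,0,0],[0,0.98,0],0.62],[[0,0,0],[0,0.98,0],0.62],[[0,0,0],[0,0.98,0],0.62],[[0,0,0],[0,0.98,0],0.62]]'
python3 -m pendant '[[[0,0,0],[0,0.98,0],0.62],[[0,0,0],[0,0.98,0],0.62],[[0,0,0],[0,0.98,0],0.62],[[0,0,0],[0,0.98,0],0.62],[[0,0,0],[0,0.98,0],0.62],[[0,0,0],[0,0.98,0],0.62],[[0,0,0],[0,0.98,0],0.62],[[0,0,0],[0,0.98,0],0.62],[[0,0,0],[0,0.98,0],0.62],[[0,0,0],[0,0.98,0],0.62]]'
python3 - <<'E'
from h import *
s=robot.read_state();print(tool(),s['joint_pos'].round(3))
c=np.load('pics/w7c.npy',allow_pickle=True).item();c3=np.load('pics/w3c.npy',allow_pickle=True).item()
for z in (144,):print(onz(c,418,152,z),onz(c,590,152,z))
im=np.load('pics/w7.npy'); cv2.imwrite('pics/w7b.png',cv2.resize(im[120:190,390:620],None,fx=3,fy=3,interpolation=cv2.INTER_CUBIC))
E
```

```text
time_s: 11.3
position: [533.3, -147.9, 218.6]
ee_rot: [0.652, -0.652, 0.276, -0.273]
force: [0.3, 0.3, -0.7]
finger_gap: 35.2
time_s: 12.13
position: [533.3, -147.9, 218.5]
ee_rot: [0.497, -0.498, 0.504, -0.501]
force: [0.1, -0.3, 0.5]
finger_gap: 35.4
(array([ 533.31975825, -147.85618828,  218.53589175]), array([[-0.01013999, -0.00329109,  0.99994317],
       [-0.99994722,  0.00168572, -0.01013448],
       [-0.00165227, -0.99999316, -0.00330801]])) [-0.472  0.267  1.524  0.     1.354 -0.462]
[471.25003123 -88.3808896  144.        ] [472.07728895  11.50598926 144.        ]
```

View pics/w7b.png

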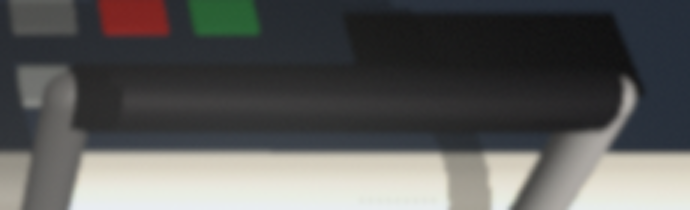

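```bash
python3 -m pendant '[[[-0.9,0,-0.52],[0,0,0],0.62],[[-0.9,0,-0.52],[0,0,0],0.62],[[-0.9,0,-0.52],[0,0,0],0.62],[[-0.88,0,-0.52],[0,0,0],0.62],[[0,0,0],[0,0,0],0.62],[[0,0,0],[0,0,0],0.62],[[0,0,0],[0,0,0],0.62]]'
python3 - <<'E'
from h import *
s=robot.read_state();print(tool()); c,im=shot('wrist','w8'); np.save('pics/w8c.npy',c,allow_pickle=True)
c7=np.load('pics/w7c.npy',allow_pickle=True).item();t=cal('top')
print(tri([(c7,506,152.4),(t,379.9,269.9)]))
E
```

```text
time_s: 12.72
position: [472.5, -40.7, 219.8]
ee_rot: [0.498, -0.499, 0.502, -0.501]
force: [0.1, 0.0, -0.5]
finger_gap: 35.2
(array([472.49873073, -40.71043032, 219.75997784]), array([[-5.60797290e-03, -9.66121523e-04,  9.99983808e-01],
       [-9.99984271e-01, -8.70756841e-05, -5.60805962e-03],
       [ 9.24923413e-05, -9.99999530e-01, -9.65618009e-04]]))
(array([470.63991245, -40.75528052, 151.49653287]), [np.float64(0.6498854979320077), np.float64(0.6498854979318632)])
```

View pics/w8.png

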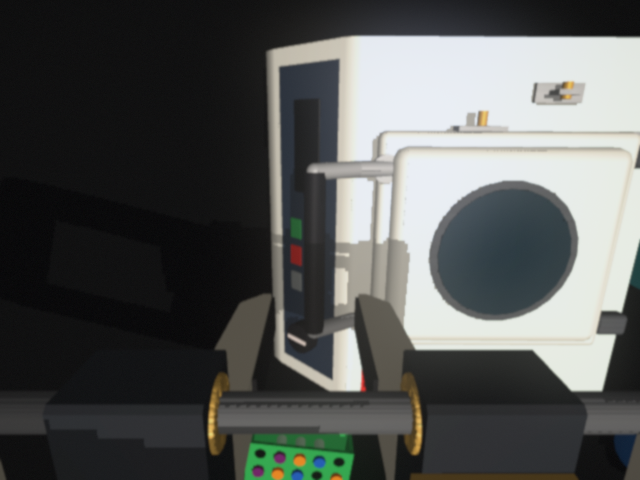

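The wrist view shows the bar vertical at u≈315 (v 170–335), midway between the fingers (271 and 358), with the lid's front edge at about u=378.

```bash
python3 - <<'E'
from h import *
c=np.load('pics/w8c.npy',allow_pickle=True).item(); im=np.load('pics/w8.npy'); g=cv2.cvtColor(im,cv2.COLOR_BGR2GRAY)
P,R=tool()
for v in (195,200,270,300): print(v,g[v,295:345:2])
for v in (185,320):
  for z in (137,144,151): print(v,z,onz(c,315.5,v,z).round(1))
c7=np.load('pics/w7c.npy',allow_pickle=True).item()
# bar axis as plane from w7 (row 152.4) and plane from w8 (u): centre seen
print(tri([(c7,506,152.4),(c,315.5,252)]))
E
```

```text
195 [ 43  44  44  45  42  39  42  46  52  60  61  57  53  49  50  53  63  63
  64  66  83 175 201 205 211]
200 [ 44  44  45  45  43  40  42  46  52  60  61  56  52  48  49  54  62  63
  64  65  84 176 201 204 211]
270 [ 50  45  43  42  41  35  35  37  42  42  43  40  40  40  41  47  49  50
  53  67 153 197 201 208 214]
300 [ 41  41  41  42  40  33  34  36  39  39  39  38  39  37  39  45  47  49
  55  89 178 200 204 212 219]
185 137 [473.2   3.6 137. ]
185 144 [473.2   4.7 144. ]
185 151 [473.2   5.7 151. ]
320 137 [472.8 -87.4 137. ]
320 144 [472.8 -83.7 144. ]
320 151 [472.8 -80.1 151. ]
(array([472.46607043, -37.0361373 , 143.48801959]), [np.float64(0.5245667786375688), np.float64(0.5245667786376227)])
```

```bash
python3 -m pendant '[[[0,0.4,0.01],[0,0,0],0.7],[[0,0.6,0],[0,0,0],0.7],[[0,0.5,0],[0,0,0],0.7],[[0,0.2,0],[0,0,0],0.7],[[0,0,0],[0,0,0],0.7],[[0,0,0],[0,0,0],0.7]]'
python3 - <<'E'
from h import *
print(tool()); c,im=shot('wrist','w9')
E
```

```text
time_s: 13.27
position: [473.2, -41.2, 169.3]
ee_rot: [0.498, -0.498, 0.502, -0.502]
force: [-0.0, -0.0, 1.3]
finger_gap: 28.1
(array([473.18024241, -41.21405722, 169.3421222 ]), array([[-7.09228870e-03, -7.22730297e-04,  9.99974588e-01],
       [-9.99974838e-01,  1.58389409e-04, -7.09217599e-03],
       [-1.53259653e-04, -9.99999726e-01, -7.23835455e-04]]))
```

View pics/w9.png

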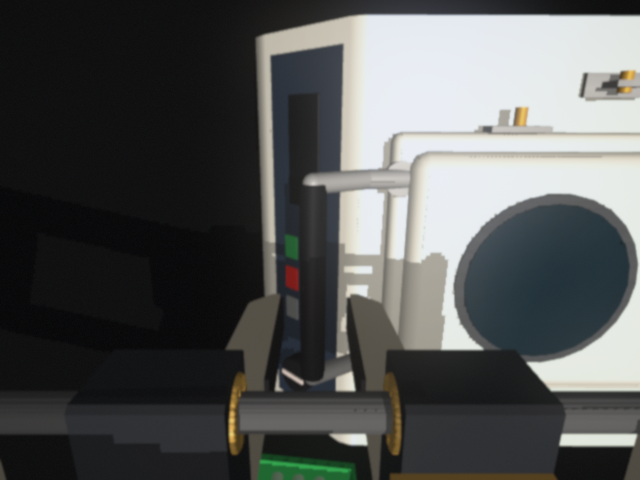

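The bar is centred between the fingers (u≈313 against 314) and the rear finger clears the lid's edge. I'll descend the last 44 mm.

```bash
python3 -m pendant '[[[0,0.3,0],[0,0,0],0.7],[[0,0.4,0],[0,0,0],0.7],[[0,0.4,0],[0,0,0],0.7],[[0,0.25,0],[0,0,0],0.7],[[0,0.1,0],[0,0,0],0.7],[[0,0,0],[0,0,0],0.7],[[0,0,0],[0,0,0],0.7]]'
python3 -m pendant '[[[0,0,0],[0,0,0],1],[[0,0,0],[0,0,0],1],[[0,0,0],[0,0,0],1],[[0,0,0],[0,0,0],1],[[0,0,0],[0,0,0],1],[[0,0,0],[0,0,0],1]]'
python3 - <<'E'
from h import *
print(tool()); c,im=shot('wrist','w10')
E
```

```text
time_s: 13.9
position: [473.2, -40.6, 126.3]
ee_rot: [-0.499, 0.498, -0.501, 0.502]
force: [-0.3, -1.0, 0.3]
finger_gap: 27.9
time_s: 14.4
position: [472.1, -40.6, 126.3]
ee_rot: [0.498, -0.499, 0.502, -0.501]
force: [-5.3, -1.0, 5.8]
finger_gap: 12.1
(array([472.1411161 , -40.63662725, 126.33320608]), array([[-5.99390197e-03, -1.20463135e-03,  9.99981311e-01],
       [-9.99981994e-01, -2.83463407e-04, -5.99424754e-03],
       [ 2.90678968e-04, -9.99999234e-01, -1.20291061e-03]]))
```

View pics/w10.png

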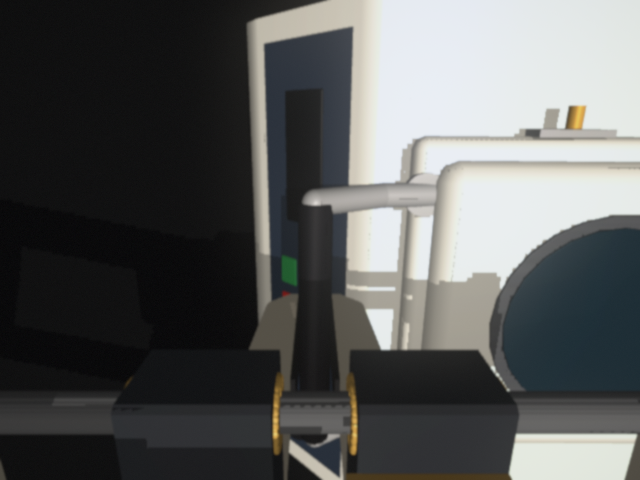

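The bar is gripped (gap 12.1 mm). I'll work out the arc increments, then lift a little first to check that the lock is free.

```bash
python3 - <<'E'
import numpy as np
r=np.hypot(203,32);p0=np.arctan2(32,203)
th=np.concatenate([[0,0.015],np.linspace(0.015,1.407,31)[1:]])
x=203-r*np.cos(p0+th);z=r*np.sin(p0+th)-32
for i in range(1,len(th)): print(round(th[i],3),'y',round(-(z[i]-z[i-1])/30,3),'z',round((x[i]-x[i-1])/30,3),'| cum',round(x[i],1),round(z[i],1))
E
python3 -m pendant '[[[0,-0.05,0.01],[0,0,0],1],[[0,-0.05,0.01],[0,0,0],1],[[0,0,0],[0,0,0],1],[[0,0,0],[0,0,0],1]]'
```

```text
0.015 y -0.101 z 0.017 | cum 0.5 3.0
0.061 y -0.312 z 0.061 | cum 2.3 12.4
0.108 y -0.309 z 0.076 | cum 4.6 21.7
0.154 y -0.305 z 0.09 | cum 7.3 30.8
0.201 y -0.3 z 0.104 | cum 10.4 39.8
0.247 y -0.295 z 0.118 | cum 14.0 48.7
0.293 y -0.289 z 0.131 | cum 17.9 57.3
0.34 y -0.283 z 0.145 | cum 22.3 65.8
0.386 y -0.276 z 0.158 | cum 27.0 74.1
0.433 y -0.268 z 0.17 | cum 32.1 82.2
0.479 y -0.26 z 0.183 | cum 37.6 90.0
0.525 y -0.251 z 0.194 | cum 43.4 97.5
0.572 y -0.242 z 0.206 | cum 49.6 104.8
0.618 y -0.232 z 0.217 | cum 56.1 111.7
0.665 y -0.222 z 0.227 | cum 62.9 118.4
0.711 y -0.211 z 0.238 | cum 70.1 124.7
0.757 y -0.2 z 0.247 | cum 77.5 130.7
0.804 y -0.188 z 0.256 | cum 85.2 136.4
0.85 y -0.176 z 0.265 | cum 93.1 141.7
0.897 y -0.164 z 0.272 | cum 101.3 146.6
0.943 y -0.151 z 0.28 | cum 109.7 151.1
0.989 y -0.138 z 0.286 | cum 118.3 155.2
1.036 y -0.124 z 0.293 | cum 127.0 158.9
1.082 y -0.111 z 0.298 | cum 136.0 162.3
1.129 y -0.097 z 0.303 | cum 145.1 165.2
1.175 y -0.083 z 0.307 | cum 154.3 167.6
1.221 y -0.068 z 0.31 | cum 163.6 169.7
1.268 y -0.054 z 0.313 | cum 173.0 171.3
1.314 y -0.039 z 0.315 | cum 182.4 172.5
1.361 y -0.024 z 0.317 | cum 191.9 173.2
1.407 y -0.01 z 0.318 | cum 201.5 173.5
time_s: 14.78
position: [472.4, -40.6, 128.4]
ee_rot: [0.498, -0.499, 0.502, -0.501]
force: [-4.6, -1.6, -1.8]
finger_gap: 11.9
```

```bash
python3 -m pendant '[[[0,-0.08,0.015],[0,0,0],1],[[0,0,0],[0,0,0],1],[[0,0,0],[0,0,0],1]]'
```

```text
time_s: 15.03
position: [472.9, -40.6, 131.0]
ee_rot: [0.498, -0.499, 0.502, -0.501]
force: [-5.4, -2.0, -3.6]
finger_gap: 12.4
```

The lid is free (force only −3.6 N, the bar rose 4.7 mm). I'll follow the arc.

```bash
python3 -m pendant '[[[0,-0.233,0.04],[0,0,0],1],[[0,-0.31,0.076],[0,0,0],1],[[0,-0.305,0.09],[0,0,0],1],[[0,-0.3,0.104],[0,0,0],1],[[0,-0.295,0.118],[0,0,0],1],[[0,-0.289,0.131],[0,0,0],1],[[0,0,0],[0,0,0],1],[[0,0,0],[0,0,0],1]]'
python3 - <<'E'
from h import *
print(tool()); c,im=shot('scene','s11',(195,130,355,250),5)
E
```

```text
time_s: 15.7
position: [489.7, -40.8, 184.8]
ee_rot: [0.498, -0.499, 0.502, -0.501]
force: [-9.4, -3.4, 2.0]
finger_gap: 12.0
(array([489.74249907, -40.79589807, 184.78058426]), array([[-5.83185928e-03, -1.88988593e-03,  9.99981209e-01],
       [-9.99982771e-01, -6.57896549e-04, -5.83311177e-03],
       [ 6.68908102e-04, -9.99997998e-01, -1.88601661e-03]]))
```

View pics/s11.png

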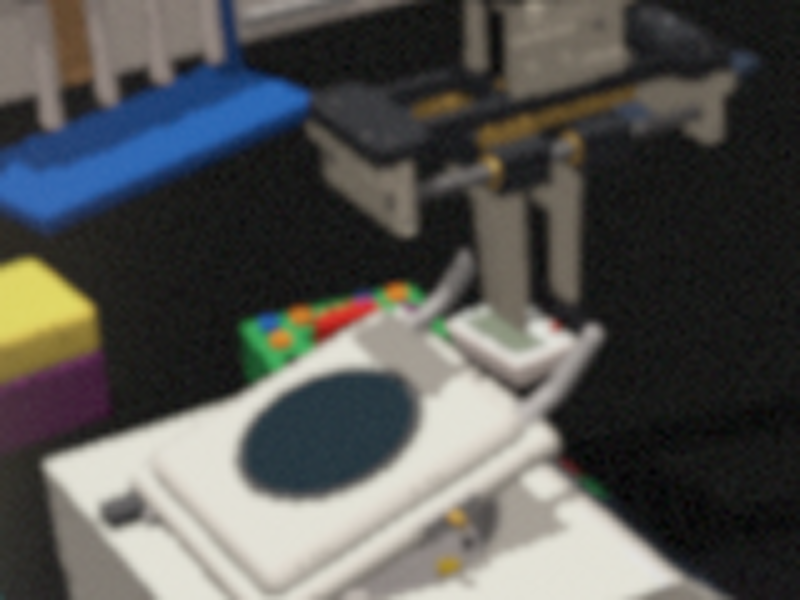

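The lid is up about 0.29 rad in the grip and the key stands in place behind it. The 9 N radial force means I'm pushing about 1 mm inward, so I'll trim that and continue.

```bash
python3 -m pendant '[[[0,-0.28,0.12],[0,0,0],1],[[0,-0.276,0.158],[0,0,0],1],[[0,-0.268,0.17],[0,0,0],1],[[0,-0.26,0.183],[0,0,0],1],[[0,-0.251,0.194],[0,0,0],1],[[0,-0.242,0.206],[0,0,0],1],[[0,-0.232,0.217],[0,0,0],1],[[0,0,0],[0,0,0],1],[[0,0,0],[0,0,0],1]]'
python3 -c "
from h import *
print(tool())"
```

```text
time_s: 16.5
position: [526.9, -41.2, 240.3]
ee_rot: [0.498, -0.499, 0.502, -0.501]
force: [-11.6, -2.1, 9.6]
finger_gap: 12.1
(array([526.90674769, -41.19000047, 240.30508354]), array([[-0.00596845, -0.00160857,  0.99998089],
       [-0.99998132, -0.00131137, -0.00597056],
       [ 0.00132095, -0.99999785, -0.00160071]]))
```

```bash
python3 -m pendant '[[[0,-0.262,0.187],[0,0,0],1],[[0,-0.211,0.238],[0,0,0],1],[[0,-0.2,0.247],[0,0,0],1],[[0,-0.188,0.256],[0,0,0],1],[[0,-0.176,0.265],[0,0,0],1],[[0,0,0],[0,0,0],1],[[0,0,0],[0,0,0],1]]'
python3 -c "
from h import *
print(tool())"
```

```text
time_s: 17.08
position: [564.8, -41.6, 272.1]
ee_rot: [-0.499, 0.498, -0.5, 0.503]
force: [-6.6, -2.7, 7.0]
finger_gap: 12.4
(array([564.8021351 , -41.6253788 , 272.06632999]), array([[-0.00620005,  0.0034963 ,  0.99997467],
       [-0.9999793 , -0.00174209, -0.00619398],
       [ 0.00172039, -0.99999237,  0.00350703]]))
```

```bash
python3 -m pendant '[[[0,-0.19,0.26],[0,0,0],1],[[0,-0.151,0.28],[0,0,0],1],[[0,-0.138,0.286],[0,0,0],1],[[0,-0.124,0.293],[0,0,0],1],[[0,-0.111,0.298],[0,0,0],1],[[0,0,0],[0,0,0],1],[[0,0,0],[0,0,0],1]]'
python3 - <<'E'
from h import *
print(tool()); c,im=shot('scene','s12',(175,70,355,250),4)
im=cv2.imread('pics/s12.png');cv2.imwrite('pics/s12.png',im[:600])
E
```

```text
time_s: 17.67
position: [607.8, -42.0, 292.9]
ee_rot: [-0.499, 0.498, -0.5, 0.503]
force: [-3.1, -3.5, 6.3]
finger_gap: 11.9
(array([607.79830584, -42.04113951, 292.86774709]), array([[-0.00629139,  0.00468654,  0.99996923],
       [-0.99997864, -0.00180254, -0.006283  ],
       [ 0.00177304, -0.99998739,  0.00469779]]))
```

View pics/s12.png

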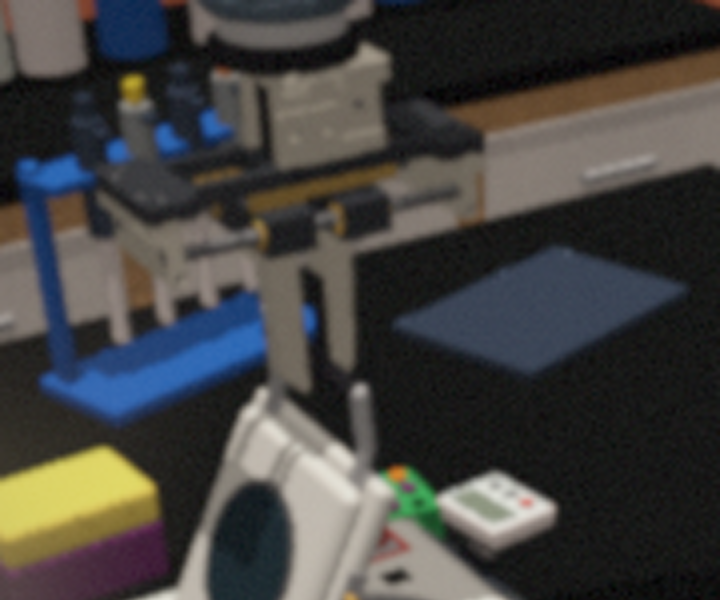

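The lid is near 1.1 rad. Before the last stretch, I'll fit the hinge from the recorded arc points and cross-check with the camera.

```bash
python3 - <<'E'
from h import *
from scipy.optimize import least_squares
P=np.array([(472.1,126.3),(472.9,131.0),(489.7,184.8),(526.9,240.3),(564.8,272.1),(607.8,292.9)])
f=lambda p:np.hypot(P[:,0]-p[0],P[:,1]-p[1])-205.5
s=least_squares(f,[675,94]);print(s.x,f(s.x))
f2=lambda p:np.hypot(P[:,0]-p[0],P[:,1]-p[1])-p[2]
s=least_squares(f2,[675,94,205]);print(s.x,s.fun)
f3=lambda x:np.hypot(P[:,0]-x[0],P[:,1]-94.2)-205.5
s=least_squares(f3,[675]);print(s.x,s.fun)
E
```

```text
[676.00366017  99.03325716] [ 0.21868631  0.10391393 -0.40249155 -0.10235126  0.21424723  0.01411932]
[677.67674259  97.75970748 207.43489212] [ 0.11352487  0.02216694 -0.28454025  0.05332707  0.25645728 -0.16093591]
[673.44697061] [-1.61029312 -1.60461648 -0.63099501  1.43289877  2.95281054  3.76350554]
```

```bash
python3 -m pendant '[[[0,-0.11,0.3],[0,0,0],1],[[0,-0.083,0.313],[0,0,0],1],[[0,-0.07,0.313],[0,0,0],1],[[0,-0.053,0.313],[0,0,0],1],[[0,-0.037,0.313],[0,0,0],1],[[0,0,0],[0,0,0],1],[[0,0,0],[0,0,0],1]]'
python3 -c "
from h import *
print(tool())"
```

```text
time_s: 18.3
position: [654.0, -42.4, 302.5]
ee_rot: [-0.499, 0.498, -0.5, 0.503]
force: [-1.5, -5.1, 5.2]
finger_gap: 11.9
(array([653.99868664, -42.35175705, 302.45343953]), array([[-0.00646834,  0.00375846,  0.99997202],
       [-0.99997798, -0.00151056, -0.0064627 ],
       [ 0.00148623, -0.9999918 ,  0.00376815]]))
```

```bash
python3 -m pendant '[[[0.01,-0.033,0.25],[0,0,0],1],[[0,-0.015,0.25],[0,0,0],1],[[0,-0.007,0.15],[0,0,0],1],[[0,0,0],[0,0,0],1],[[0,0,0],[0,0,0],1],[[0,0,0],[0,0,0],1]]'
python3 - <<'E'
from h import *
print(tool()); 
c,im=shot('scene','s13',(175,70,375,270),3); shot('top','t13',(300,120,450,320),3)
c,im=shot('wrist','w13')
E
```

```text
time_s: 18.8
position: [673.3, -42.5, 303.1]
ee_rot: [-0.499, 0.498, -0.501, 0.502]
force: [0.7, -5.6, 5.0]
finger_gap: 12.0
(array([673.28501457, -42.53149478, 303.05577119]), array([[-6.40538236e-03,  2.15283367e-03,  9.99977168e-01],
       [-9.99979157e-01, -8.23890631e-04, -6.40362137e-03],
       [ 8.10085889e-04, -9.99997343e-01,  2.15806613e-03]]))
```

View pics/s13.png

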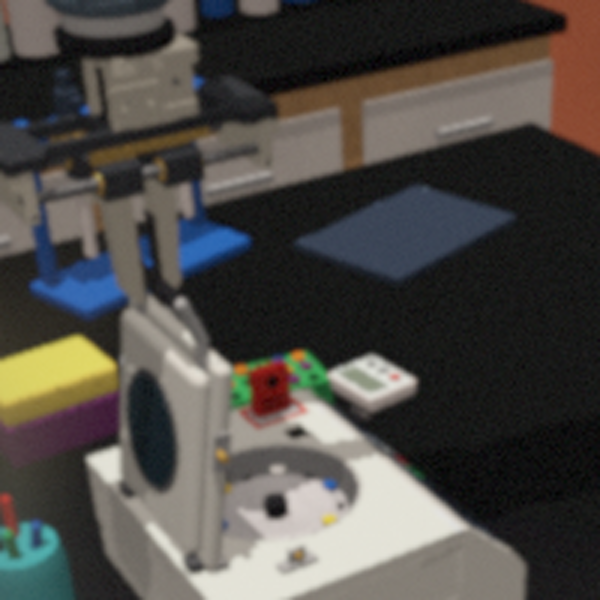

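View pics/t13.png

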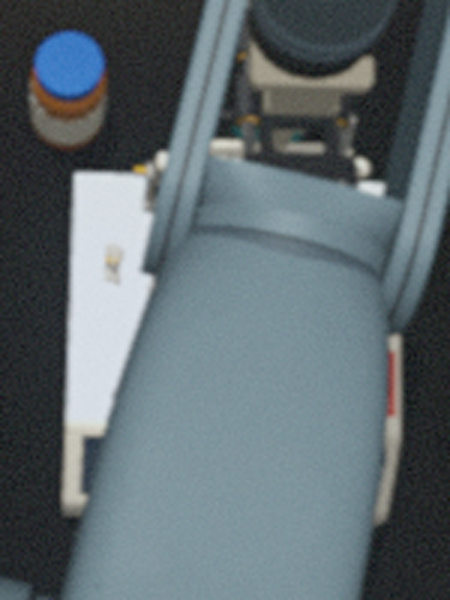

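View pics/w13.png

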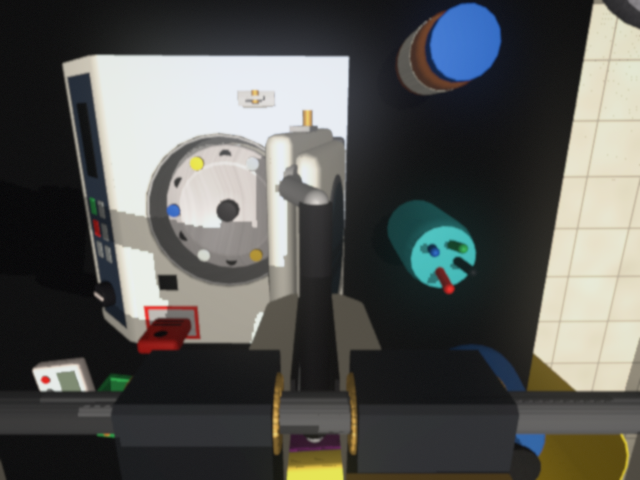

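The lid stands near upright in the grip, with the red key seated at (165,330) in the wrist view. As an independent angle check, I'll locate the deck's rear edge (27.5 mm behind the hinge) and the bar in this view.

```bash
python3 - <<'E'
from h import *
c=cal('wrist'); im=np.load('pics/w13.npy'); g=cv2.cvtColor(im,cv2.COLOR_BGR2GRAY).astype(int)
for v in (60,75,90,110,120):
    d=np.diff(g[v,330:370]); u=330+np.argmin(d)+1; print(v,u,onz(c,u,v,110)[:2].round(1),'hinge x',(onz(c,u,v,110)[0]-27.5).round(1))
for v in (220,250,280):
    r=g[v,285:350]; print(v,r[::2])
print('bar', [onz(c,316,v,317.5)[:2].round(1) for v in (210,280)])
# hinge via slot & bar
yaw=-0.009;print('hinge x from slot',533.9+140*np.cos(yaw)-108*np.sin(yaw)*1)
E
```

```text
60 349 [702.   85.2] hinge x 674.5
75 349 [702.2  74. ] hinge x 674.7
90 348 [701.6  62.6] hinge x 674.1
110 348 [701.9  47. ] hinge x 674.4
120 348 [702.1  39.1] hinge x 674.6
220 [235 188 144 127 108 109 132  82  49  49  50  50  51  52  53  52  52  52
  51  49  47  44  42  40  40  37  38  36  37  53  55  33  32]
250 [234 189 145 129 109 104 135  93  45  43  44  46  47  47  48  48  47  46
  46  43  40  39  38  33  32  31  31  30  35  65  36  28  27]
280 [161 156 146 132 112 100 131  94  39  36  37  36  36  37  37  35  35  33
  32  32  30  28  27  27  29  31  31  49  87  63  27  24  24]
bar [array([673.9,   7.3]), array([673.7, -21. ])]
hinge x from slot 674.8663169163254
```

The hinge comes out at x ≈ 674.5–675 by two routes and the bar at 673.3–673.8, so the lid is at about 1.40–1.41 rad. I'll do a final settle check and hand it in.

```bash
python3 -m pendant '[[[0.01,-0.005,0.01],[0,0,0],1],[[0,0,0],[0,0,0],1],[[0,0,0],[0,0,0],1],[[0,0,0],[0,0,0],1],[[0,0,0],[0,0,0],1],[[0,0,0],[0,0,0],1]]'
python3 - <<'E'
from h import *
s=robot.read_state();print(s['position'],s['force'],s['finger_gap'],s['time_s']); print(robot.finish_job())
E
```

```text
time_s: 19.45
position: [673.2, -42.5, 303.1]
ee_rot: [-0.499, 0.498, -0.501, 0.502]
force: [-0.5, -4.0, 5.2]
finger_gap: 11.8
[673.22220595 -42.51711408 303.09880069] [-0.49595097 -4.03284413  5.17345525] 11.76291185474341 19.45
the job is handed in; nothing more can be done
None
```

The release key is fully home in its slot and still there, and the arm is gripping the bar handle with the lid held at its balance point. I handed the job in at 19.5 s, with no verdict reported.

- **Key:** I pushed it down until its shoulder met the deck. The tool stopped at z 119.3, as predicted, with 15 N of reaction. The wrist and scene pictures afterwards show it standing upright in the slot.
- **Lid:** It came free with only about 4 N when I tested it, so it was not forced. I raised it along its arc without letting go. The largest force I read between moves was about 15 N.
- **Balance point:** The bar is at x ≈ 673.2–673.8 mm and the hinge at x ≈ 674.5–675 mm, found from the slot and from the deck's rear edge. That puts the lid at about 1.40–1.41 rad, against the 1.407 target. The horizontal force along the lid's swing was about 0.5 N at the end.
- **Disagreements:**
  - A circle fitted to the arc put the hinge at x 676 mm, which would make the lid about 0.005 rad lower.
  - The same fit placed the bar about 13 mm above the fingertips, where I expected 18–19 mm. It may have shifted a little in the pads.
  - A small steady side and vertical load of 4–5 N remained on the tool.
- **Other objects:** No contact showed in the forces, and the items in the last pictures looked undisturbed. I did not measure their positions again.

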